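Set the stop rail to the sample blank

TASK

Set the length-stop rail to the wooden blank that lies along it: with the fingertips press down the pad in the middle of the sliding stop carriage to free its brake, and keep it down while you push the carriage along the rail, until the blank is held snugly between the carriage's foot and the fixed end stop. Then let the pad come back up so that the brake grips, and take your hand away. Do not force the carriage along while its brake is on, do not pick up any blank, and leave the other blanks, the whetstone and the chisel where they are.

Things in the scene. Friction and masses are not known exactly. Their poses are not given: they have to be found in the camera images.
- stop_rail: Slotted aluminium fence rail fixed to the table, 40 mm wide and high, 300 mm long. Origin: on the table where the rail's near face meets the face of the steel end stop (46 mm high, sticks out 36 mm before the rail) at its right end. y runs along the rail away from the end stop, x away from the robot; the rail fills x 0 to 40 mm, the blank lies at x about -17 mm and must end against y = 0.
- carriage (a joint): Black stop carriage on top of the rail, 48 mm wide, 78 mm long, its end shoulders 64 mm above the table. Value: travel in m towards the end stop (the rail's -y); its foot's face lies 0.225 m minus this value from the end stop; travel ends at 0.14. With the brake on it withstands about 20 N; with the pad pressed it slides with about 2 N and pushes the blank along with 1 to 3 N more.
- pad (a joint): Grey ribbed press pad in the middle of the carriage, a plate hinged on a cross pin 36 mm from its middle, at the trailing end. Value: angle in rad it is pressed down: about -0.02 at rest (brake on), 0.14 fully down (its middle 5 mm lower); from about 0.075 the brake is free. Pressing its middle fully down takes 9 to 13 N; released, it rises by itself and the brake grips again.
- pad_top (a point): Middle of the pad's top face, the point to press: 62 mm above the table at rest, over the rail's centre line, 39 mm behind the foot's face. The pad is 40 mm across the rail and 48 mm along it; the carriage's two shoulders, next to it along the rail, stand 2 mm above it at rest. Moves with the carriage.
- foot_face (a point): Middle of the pushing face of the carriage's steel foot, a 25 mm wide plate that hangs before the rail at the carriage's leading end, down to 3 mm above the table. The point lies 13.5 mm above the table.
- blank_0_mid (a point): Centre of the longest square wooden blank (brown), 27 x 160 x 27 mm, lying flat, its length along its y axis. At each start one of the three blanks, any of them, lies along the rail 3 to 35 mm short of the end stop; the other two lie on the table with their centres 75 to 145 mm before the rail and are left alone.
- blank_1_mid (a point): Centre of the middle square wooden blank (blackish), 27 x 140 x 27 mm, otherwise as blank_0.
- blank_2_mid (a point): Centre of the shortest square wooden blank (pale), 27 x 120 x 27 mm, otherwise as blank_0.
- whetstone: Grey whetstone, 33 x 68 x 27 mm, lying on the far side of the rail; a bystander. Origin at the centre of its underside.
- chisel_1: Turning chisel with a wooden handle, 250 mm long, lying to the right of the rail; a bystander. Origin on the table under its middle.
Not all that is in view belongs to the job. What is shaped like the part that bears blank_0_mid but yellow is not meant.

How it is judged (in metres and radians):
On the way, in this order (a step that is already met when the one before it is completed fails the run):
1. the pad is pressed down past half way (0.07 rad or more) with the carriage still near its start (within 20 mm) (value of joint pad above 0.07 rad and distance of foot_face from where it was at the start of the episode below 0.02 m), for 0.05 s.
2. with the pad still down, the carriage has brought the blank up to the end stop (value of joint pad above 0.06 rad and ((x of blank_0_mid in the frame of stop_rail above -0.024 m and y of blank_0_mid in the frame of stop_rail between 0.078 and 0.082 m and height (world z) of blank_0_mid below 0.018 m and angle between the y axis of blank_0_mid and the y axis of stop_rail, either way round below 0.05 rad and y of foot_face in the frame of stop_rail between 0.157 and 0.163 m) or (x of blank_1_mid in the frame of stop_rail above -0.024 m and y of blank_1_mid in the frame of stop_rail between 0.068 and 0.072 m and height (world z) of blank_1_mid below 0.018 m and angle between the y axis of blank_1_mid and the y axis of stop_rail, either way round below 0.05 rad and y of foot_face in the frame of stop_rail between 0.137 and 0.143 m) or (x of blank_2_mid in the frame of stop_rail above -0.024 m and y of blank_2_mid in the frame of stop_rail between 0.058 and 0.062 m and height (world z) of blank_2_mid below 0.018 m and angle between the y axis of blank_2_mid and the y axis of stop_rail, either way round below 0.05 rad and y of foot_face in the frame of stop_rail between 0.117 and 0.123 m))), for 0.1 s.
At the end, for the whole second after the job is handed in: The blank lies flat along the rail with its end within 2 mm of the end stop, the carriage's foot within 3 mm of the blank's length from the end stop, the pad up again (under 0.025 rad) and the carriage at rest (((x of blank_0_mid in the frame of stop_rail above -0.024 m and y of blank_0_mid in the frame of stop_rail between 0.078 and 0.082 m and height (world z) of blank_0_mid below 0.018 m and angle between the y axis of blank_0_mid and the y axis of stop_rail, either way round below 0.05 rad and y of foot_face in the frame of stop_rail between 0.157 and 0.163 m) or (x of blank_1_mid in the frame of stop_rail above -0.024 m and y of blank_1_mid in the frame of stop_rail between 0.068 and 0.072 m and height (world z) of blank_1_mid below 0.018 m and angle between the y axis of blank_1_mid and the y axis of stop_rail, either way round below 0.05 rad and y of foot_face in the frame of stop_rail between 0.137 and 0.143 m) or (x of blank_2_mid in the frame of stop_rail above -0.024 m and y of blank_2_mid in the frame of stop_rail between 0.058 and 0.062 m and height (world z) of blank_2_mid below 0.018 m and angle between the y axis of blank_2_mid and the y axis of stop_rail, either way round below 0.05 rad and y of foot_face in the frame of stop_rail between 0.117 and 0.123 m)) and value of joint pad below 0.025 rad and velocity of joint carriage between -0.003 and 0.003 m/s); the robot touches nothing.
It fails at once if the carriage was forced along with its brake on (sliding with the pad up, 10 mm or more from its start) (value of joint pad below 0.025 rad and distance of foot_face from where it was at the start of the episode above 0.01 m and (velocity of joint carriage above 0.03 m/s or velocity of joint carriage below -0.03 m/s)).
It fails at once if a blank was picked up (raised 12 mm) (height (world z) of any of blank_0_mid, blank_1_mid, blank_2_mid above 0.0255 m).
It fails at once if one of the blanks lying away from the rail was moved more than 10 mm ((x of blank_0_mid in the frame of stop_rail below -0.05 m and distance of blank_0_mid from where it was at the start of the episode above 0.01 m) or (x of blank_1_mid in the frame of stop_rail below -0.05 m and distance of blank_1_mid from where it was at the start of the episode above 0.01 m) or (x of blank_2_mid in the frame of stop_rail below -0.05 m and distance of blank_2_mid from where it was at the start of the episode above 0.01 m)).
It fails at once if the whetstone or the chisel was moved more than 10 mm (distance of any of whetstone, chisel_1 from where it was at the start of the episode above 0.01 m).
It also fails if it takes over 40 s, if anything falls off the work surface, if the arm or the gripper's body presses on something with over 40 N, if the wrist force passes 120 N, or if a joint passes its speed limit or range.

ROBOT

A 6-joint arm with a two-finger parallel gripper is mounted at the origin on a cart in front of the work surface, level with it; the furniture and walls round the work are solid. World frame = base frame: x ahead of the robot, y to its left, z up, the work surface at z = 0. Lengths are in mm, angles in rad, forces in N, time in s.
With the tool pointing down it reaches from about 425 to 950 mm from the base axis. Payload 14.7 kg.
Tool frame: the origin (TCP) lies midway between the tips of the shut fingers; the grasp point (between the pads) lies 19 mm behind it; z points along the fingers, x is the direction in which the jaws open and shut, and the axes are right-handed (so a half turn about z gives the same grasp; the last joint's range is limited). The gripper opens to 85 mm and grips with 20 to 120 N. Pads are 22 mm wide; open, the fingers measure 114 mm over their backs; the gripper's body (76 mm by 85 mm) begins 54 mm behind the grasp point. The pads swing forward as they close: fully open they stand 13 mm farther back than shut.
Start: joints at [1.067, 0.48, 1.596, -0, 1.065, -0.047], TCP at [286.677, 583.36, 231.297] pointing down, gripper open.
Joint ranges: [-2.75, 2.75], [-0.82, 2.05], [0.23, 2.67], [-1.56, 4.7], [0.09, 2.69], [-2.92, 2.92]. Speed limits (rad/s): [1.89, 1.89, 2.39, 3.01, 3.01, 3.01].

INTERFACE

Orientations are given as a rotation vector (axis times angle).
In Python, from bench import manip, viewer gives the robot as it stands.
- The arm moves only by the shell command python3 -m inch 'ROWS'. ROWS is JSON, a list of rows, each a list of 7 numbers: the turn, a rotation vector about the tool's x, y, z in rad, then the shift along the tool's x, y, z in m, then the opening, from 0 (shut) to 1 (fully open). A call has 1 to 8 rows; each row shifts and turns the commanded pose from where the row before left it, along the tool's axes as they then stand; what a row does not reach is not made up. A row lasts 1/12 s, in which the tool goes at most 41.7 mm and 7.16 degrees, less where a joint would pass 70% of its speed; a pose out of reach is approached as far as the arm can. A call is refused whole if a number of a shift passes 0.0417 or a number of a turn 0.125, either way. A call with a gripper value outside its range is refused whole. The fingers move at their own pace and stop on an object; the grip force is fixed at half the most. Time passes only in rows, so rows that do not move let the fingers close. It gives the time, the measured TCP pose, the force and the opening at its end, in the units of the state.
- manip.get_state(): the state, without advancing time (a new reading comes with each control period).
- viewer.grab_frame(name): name is "scene" or "side" or "wrist"; returns the picture (480x640x3 uint8, red, green, blue); there is no depth.
- viewer.camera_info(name): a dict with "fx", "fy", "cx", "cy" (pixels), "rvec" (rotation vector, rad) and "tvec" (3), from world to camera coordinates, as OpenCV has them; the wrist camera has in their place "T_tool_cam" (4x4, takes a point from camera to tool coordinates, whose origin is the TCP and whose axes are the tool frame's). Camera axes: x right, y down, z forward; pixel columns grow to the right and rows downward; lengths in mm; the calibration is good to about 2 mm. The wrist camera is an equidistant fisheye: a pixel r from the principal point sees the ray r / f radians off the axis. A picture is of the moment at which its call begins: read the wrist's pose just before it. camera_info takes no time and is no camera call.
- manip.finish_job(): hands the job in, once; it reports no verdict.
The state is a dict: "time": time; "q": joint angles; "qvel": joint speeds; "joint_efforts": joint torques, N m; "eef_pos": TCP position; "ee_rot": TCP orientation; "force": force on the tool from outside, world axes, zero at the start; "moment": the same for the moment, N m; "gripper_width": finger opening in mm.
Only numpy, scipy, OpenCV 4.12 (cv2) and the standard library are available. Lean on these libraries where they do the work, as an engineer would, in place of code of your own. Each camera call takes 0.05 s, during which the arm holds its last target.

## Working session

There is one attempt and no reset: what is moved stays moved. The work goes in short steps, Python scripts to look and compute and a shell command to move; the robot and the scene stay as the last step left them, time stands still between calls to the robot, and variables do not carry over. Pictures are saved under pics/ and viewed, and the job is handed in when it is done.

```bash
ls; mkdir -p pics; python3 - <<'E'
from bench import manip, viewer
import cv2
print(manip.get_state())
for n in ["scene","side","wrist"]:
    im=viewer.grab_frame(n); cv2.imwrite(f"pics/{n}0.png",im[:,:,::-1]); print(n,viewer.camera_info(n))
E
```

```text
pics
{'time': 0.0, 'q': array([ 1.06742427e+00,  4.80835032e-01,  1.59691764e+00, -9.13530036e-06,
        1.06510893e+00, -4.66237704e-02]), 'qvel': array([ 0.0009981 , -0.00042976, -0.00064923, -0.00034289,  0.00101353,
        0.00012336]), 'joint_efforts': array([-4.67899532e-03, -9.50617361e+01, -4.30215991e+01, -1.23435270e-04,
        1.17811316e-02,  6.61858007e-05]), 'eef_pos': array([286.45385541, 582.98066258, 230.65401656]), 'ee_rot': array([ 2.66614866e+00,  1.66051627e+00, -1.73273715e-03]), 'force': array([ 0.40109051, -0.27977793,  0.13336408]), 'moment': array([-0.00393996,  0.00719257, -0.01520653]), 'gripper_width': 85.79949242915288}
scene {'fx': 491.6492168962434, 'fy': 491.6492168962434, 'cx': 316.45520761229596, 'cy': 239.95478595118962, 'rvec': array([ 2.1119956 , -0.50332119,  0.23753484]), 'tvec': array([-541.49229683,  144.73383654,  834.5645846 ])}
side {'fx': 482.4066055357276, 'fy': 482.4066055357276, 'cx': 316.5163985781839, 'cy': 229.5501202195514, 'rvec': array([ 1.9165879 ,  0.08532399, -0.06899109]), 'tvec': array([-537.27901076,   33.00876588, 1151.97262007])}
wrist {'fx': 371.64829954431775, 'fy': 371.64829954431775, 'cx': 324.8047491220134, 'cy': 241.73501854697068, 'T_tool_cam': array([[ 9.99999457e-01, -9.98483814e-04,  2.97729022e-04,
         6.30129519e-02],
       [ 8.69555513e-04,  9.57188327e-01,  2.89464592e-01,
        -7.58279342e+01],
       [-5.74008454e-04, -2.89464176e-01,  9.57188676e-01,
        -1.42324957e+02],
       [ 0.00000000e+00,  0.00000000e+00,  0.00000000e+00,
         1.00000000e+00]])}
```

View pics/scene0.png

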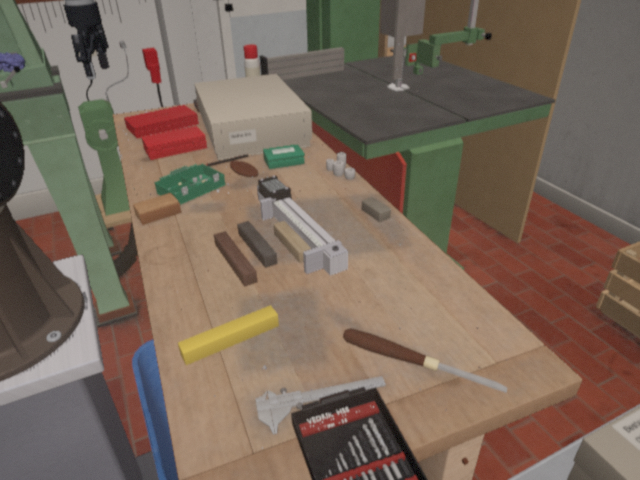

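View pics/side0.png

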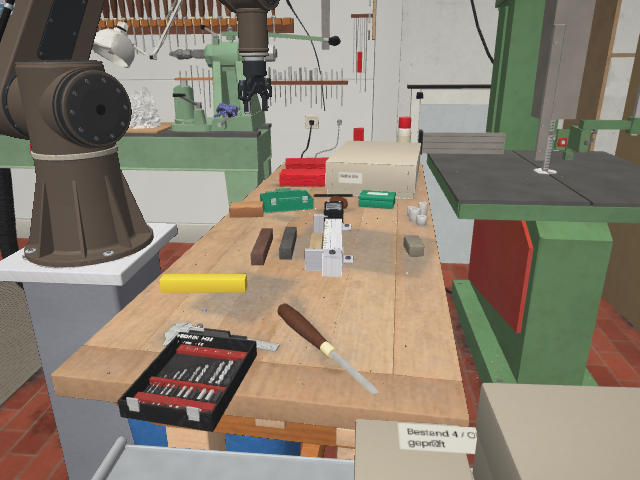

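View pics/wrist0.png

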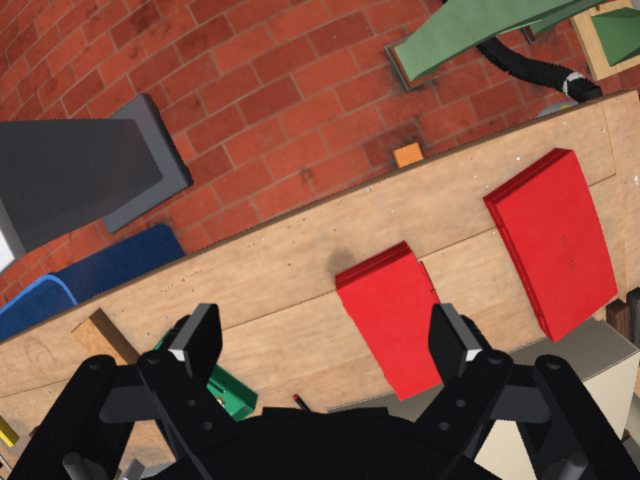

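The pale (short) blank lies along the rail, at about (290,240) in the scene view. The brown and black blanks lie in front of it, and the end stop is at about (320,260). I'll enlarge the crops to read pixels.

```bash
python3 - <<'E'
import cv2
a=cv2.imread("pics/scene0.png")[165:285,205:365]; cv2.imwrite("pics/sc.png",cv2.resize(a,None,fx=5,fy=5,interpolation=cv2.INTER_CUBIC))
a=cv2.imread("pics/side0.png")[190:290,290:370]; cv2.imwrite("pics/sd.png",cv2.resize(a,None,fx=6,fy=6,interpolation=cv2.INTER_CUBIC))
E
```

```text
(no output)
```

View pics/sc.png

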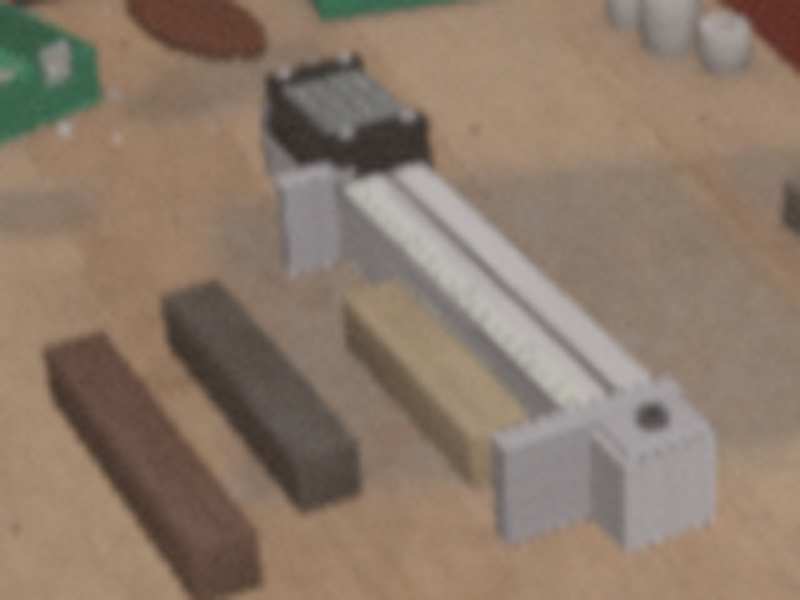

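View pics/sd.png

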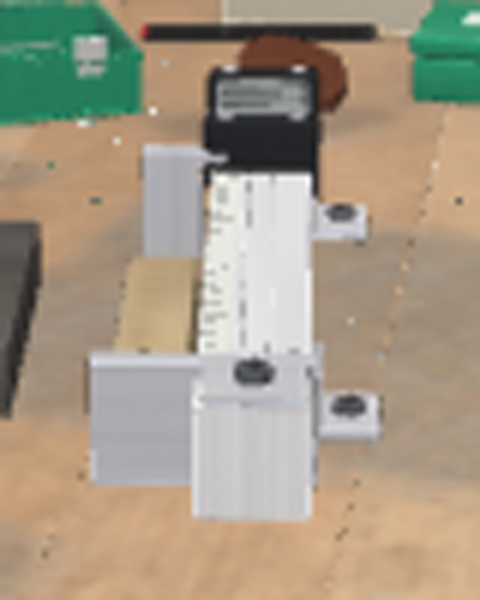

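```bash
cat > h.py <<'E'
import numpy as np, cv2
from scipy.optimize import least_squares
from scipy.spatial.transform import Rotation as R
def proj(info,P):
    p,_=cv2.projectPoints(np.float64(P).reshape(-1,3),info['rvec'],info['tvec'],np.array([[info['fx'],0,info['cx']],[0,info['fy'],info['cy']],[0,0,1.]]),None); return p[:,0]
def projw(info,P,pos,rv):
    T=info['T_tool_cam']; Pt=R.from_rotvec(rv).inv().apply(np.atleast_2d(P)-pos)
    Pc=(Pt-T[:3,3])@T[:3,:3]; th=np.arctan2(np.hypot(Pc[:,0],Pc[:,1]),Pc[:,2]); ph=np.arctan2(Pc[:,1],Pc[:,0])
    return np.c_[info['cx']+info['fx']*th*np.cos(ph),info['cy']+info['fy']*th*np.sin(ph)]
def rail(p,L): # p: x0,y0,yaw,f
    c,s=np.cos(p[2]),np.sin(p[2]); L=np.array([(x,y+(p[3] if m else 0),z) for x,y,z,m in L],float)
    return np.c_[p[0]+c*L[:,0]-s*L[:,1],p[1]+s*L[:,0]+c*L[:,1],L[:,2]]
E
python3 - <<'E'
from h import *
from bench import viewer
sc=viewer.camera_info('scene'); sd=viewer.camera_info('side')
# local x,y,z,moves with f ; crop px
S=[((-4,78,64,1),(268,72)),((44,78,64,1),(355,55)),((44,0,64,1),(428,115)),((20,39,62,1),(345,104)),((-36,0,46,0),(499,434)),((40,0,40,0),(648,378)),((0,0,40,0),(570,408)),((0,0,40,1),(348,188))]
D=[((-4,78,64,1),(213,68)),((44,78,64,1),(316,68)),((-4,0,64,1),(206,116)),((44,0,64,1),(318,122)),((-36,0,46,0),(92,352)),((40,0,40,0),(312,352)),((0,0,40,0),(195,352))]
a=np.array([q for _,q in S])/5+[205,165]-.4; b=np.array([q for _,q in D])/6+[290,190]-.4
fun=lambda p:np.r_[(proj(sc,rail(p,[l for l,_ in S]))-a).ravel(),(proj(sd,rail(p,[l for l,_ in D]))-b).ravel()]
r=least_squares(fun,[650,0,0,225],x_scale=[100,100,.1,100],loss='soft_l1')
print(r.x, np.round(fun(r.x).reshape(-1,2),1).tolist())
print(rail(r.x,[(20,39,62,1),(20,159-0,62,0)]))
E
```

```text
[ 5.61004217e+02 -9.69517149e+01  5.38005196e-02  2.00036115e+02] [[-1.0, 0.2], [0.6, -1.4], [1.0, -0.0], [0.4, -1.3], [-2.7, -2.1], [2.2, 0.1], [-0.1, 0.1], [-0.2, -0.0], [-1.3, -0.1], [0.1, -0.0], [-1.0, 1.0], [0.1, 0.1], [-0.1, -0.9], [0.1, 2.1], [0.2, 2.0]]
[[568.12121514 142.81403076  62.        ]
 [572.42512276  62.8937196   62.        ]]
```

```bash
python3 -m inch '[[0,0,-0.102,0,0,0,0],[0,0,-0.102,0,0,0,0],[0,0,-0.102,0,0,0,0],[0,0,-0.102,0,0,0,0],[0,0,-0.103,0,0,0,0]]'
```

```text
time: 0.57
eef_pos: [286.6, 583.2, 231.0]
ee_rot: [2.155, 2.286, -0.001]
force: [-0.3, 0.2, 0.6]
gripper_width: 25.7
```

```bash
python3 -m inch '[[0,0,0,-0.035,0.020,0,0],[0,0,0,-0.035,0.020,0,0],[0,0,0,-0.035,0.020,0,0],[0,0,0,-0.035,0.020,0,0],[0,0,0,-0.035,0.020,0,0],[0,0,0,-0.035,0.020,0,0],[0,0,0,-0.035,0.020,0,0],[0,0,0,-0.035,0.020,0,0]]'
```

```text
time: 1.23
eef_pos: [462.2, 310.6, 231.3]
ee_rot: [-2.16, -2.281, 0.0]
force: [0.6, 0.7, 0.9]
gripper_width: 0.1
```

```bash
python3 -m inch '[[0,0,0,-0.035,0.0193,0,0],[0,0,0,-0.035,0.0193,0,0],[0,0,0,-0.035,0.0193,0,0],[0,0,0,-0.035,0.0193,0,0],[0,0,0,-0.035,0.0193,0,0],[0,0,0,0,0,0.035,0],[0,0,0,0,0,0.035,0],[0,0,0,0,0,0,0]]'; python3 - <<'E'
from bench import manip, viewer
import cv2
s=manip.get_state(); print(s['eef_pos'],s['ee_rot'],s['time'])
for n in ["wrist","side","scene"]: cv2.imwrite(f"pics/{n}1.png",viewer.grab_frame(n)[:,:,::-1])
E
```

```text
time: 1.9
eef_pos: [564.3, 141.3, 155.9]
ee_rot: [-2.159, -2.276, 0.011]
force: [-2.0, -1.0, -1.2]
gripper_width: 0.2
[564.2647553  141.31660939 155.91079928] [-2.15904232 -2.27552642  0.01051816] 1.9
```

View pics/wrist1.png

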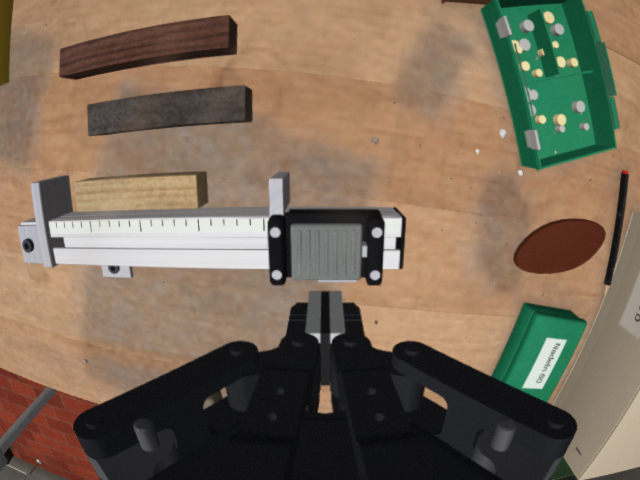

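```bash
python3 - <<'E'
import cv2
w=cv2.imread("pics/wrist1.png")
cv2.imwrite("pics/w1a.png",cv2.resize(w[160:300,255:415],None,fx=5,fy=4.2857,interpolation=cv2.INTER_CUBIC)[:600])
cv2.imwrite("pics/w1b.png",cv2.resize(w[160:300,15:225],None,fx=3.8,fy=3.8,interpolation=cv2.INTER_CUBIC))
E
```

```text
(no output)
```

View pics/w1a.png

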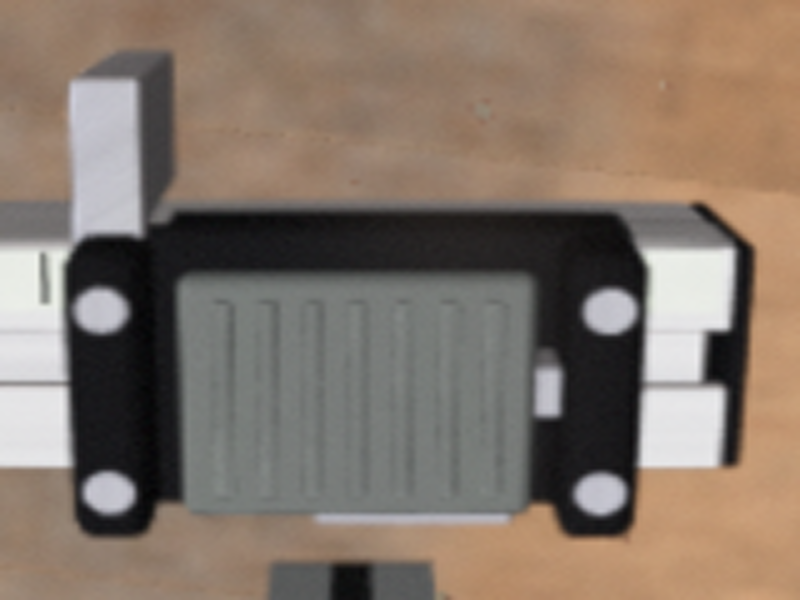

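View pics/w1b.png

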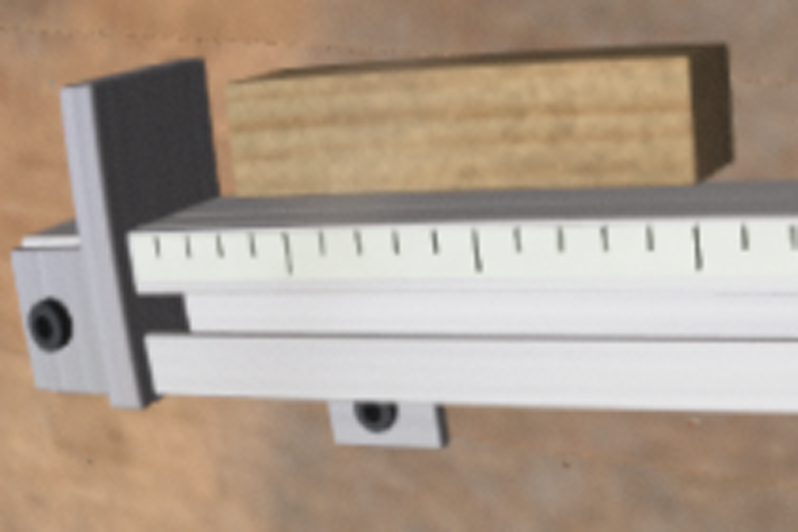

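```bash
cat > fit.py <<'E'
from h import *
from bench import viewer
w=viewer.camera_info('wrist')
A=[((-4,0,64,1),(68,237)),((44,0,64,1),(78,535)),((-4,78,64,1),(643,240)),((44,78,64,1),(635,535)),((0,15,62,1),(180,272)),((0,63,62,1),(535,272)),((40,63,62,1),(530,513)),((40,15,62,1),(185,513))]
B=[((-36,0,46,0),(90,85)),((0,0,40,0),(130,232)),((40,0,40,0),(155,395))]
C=[(228,82),(692,57),(697,183)]
a=np.array([q for _,q in A])/[5,4.2857]+[255,160]; b=np.array([q for _,q in B])/3.8+[15,160]; c=np.array(C)/3.8+[15,160]
pos=np.array([564.26,141.32,155.91]); rv=np.array([-2.15904,-2.27553,.01052])
fun=lambda p:(projw(w,rail(p,[l for l,_ in A+B]),pos,rv)-np.r_[a,b]).ravel()
r=least_squares(fun,[561,-97,.05,200],x_scale=[100,100,.1,100],loss='soft_l1')
print(r.x, np.round(fun(r.x).reshape(-1,2),1).tolist())
p=r.x
f2=lambda v:(projw(w,rail([p[0],p[1],p[2],v[1]],[(v[0],0,27,1),(v[0],v[2],27,1),(v[0]+27,v[2],27,1)]),pos,rv)-c).ravel()
r2=least_squares(f2,[-30,20,120]); print('blank near x, end y, len',r2.x, np.round(r2.fun,1))
print(rail(p,[(20,39,62,1),(20,159,62,0)]))
print('tool x yaw',np.degrees(np.arctan2(*R.from_rotvec(rv).apply([1,0,0])[[1,0]])), R.from_rotvec(rv).as_matrix().round(4))
E
python3 fit.py
```

```text
[ 5.59635628e+02 -1.01885926e+02  5.47130264e-02  2.05660104e+02] [[-2.0, 2.3], [-0.6, 0.7], [2.5, 1.2], [0.9, 0.4], [-1.2, -0.8], [0.9, -1.0], [0.3, -0.7], [-0.4, -0.5], [0.1, -0.4], [-0.8, 0.1], [0.5, 0.1]]
blank near x, end y, len [-30.64465143  27.9732915  118.21785351] [ 0.1  0.8 -0.5 -1.1  0.5  0.4]
[[566.22628314 143.50178644  62.        ]
 [570.91066871  57.96986313  62.        ]]
tool x yaw 93.00973781166518 [[-0.0525  0.9986 -0.0081]
 [ 0.9986  0.0525 -0.0016]
 [-0.0011 -0.0082 -1.    ]]
```

```bash
python3 -m inch '[[0,0,0,0,0,0.03,0],[0,0,0,0,0,0.03,0],[0,0,0,0,0,0.01,0],[0,0,0,0,0,0,0],[0,0,0,0,0,0,0]]'
```

```text
time: 2.47
eef_pos: [568.1, 143.4, 92.8]
ee_rot: [2.159, 2.281, 0.001]
force: [-0.6, -0.3, -0.3]
gripper_width: -0.1
```

```bash
python3 -m inch '[[0,0,0,-0.006,-0.002,0.010,0],[0,0,0,0,0,0.012,0],[0,0,0,0,0,0,0],[0,0,0,0,0,0,0]]'; python3 - <<'E'
from bench import manip, viewer
import cv2
s=manip.get_state(); print(s['eef_pos'],s['ee_rot'],s['time'])
w=viewer.grab_frame("wrist")[:,:,::-1]; d=viewer.grab_frame("side")[:,:,::-1]; c=viewer.grab_frame("scene")[:,:,::-1]
cv2.imwrite("pics/w2.png",w); 
cv2.imwrite("pics/w2c.png",cv2.resize(w[180:360,220:460],None,fx=3.3,fy=3.3,interpolation=cv2.INTER_CUBIC))
cv2.imwrite("pics/c2c.png",cv2.resize(c[140:240,220:350],None,fx=6,fy=6,interpolation=cv2.INTER_CUBIC))
E
```

```text
time: 2.8
eef_pos: [565.4, 136.6, 69.0]
ee_rot: [-2.16, -2.28, 0.001]
force: [-0.2, 0.4, -0.3]
gripper_width: -0.2
[565.41510458 136.58190668  68.95135686] [-2.16040658e+00 -2.28005354e+00  1.24130554e-03] 2.8
```

View pics/w2c.png

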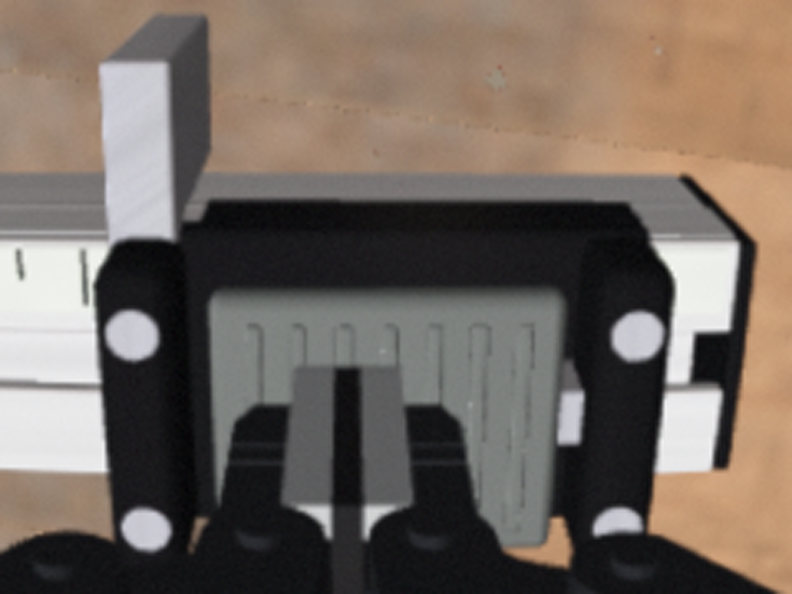

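View pics/c2c.png

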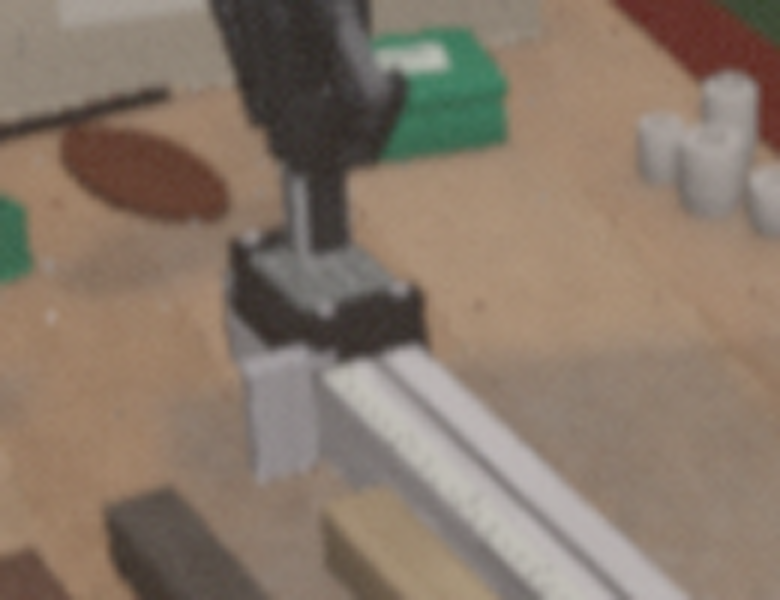

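```bash
python3 -m inch '[[0,0,0,-0.008,0,0,0],[0,0,0,0,0,0.004,0],[0,0,0,0,0,0.004,0],[0,0,0,0,0,0,0],[0,0,0,0,0,0,0]]'
```

```text
time: 3.37
eef_pos: [566.5, 128.5, 61.2]
ee_rot: [2.16, 2.28, 0.0]
force: [0.3, -4.0, 6.2]
gripper_width: -0.3
```

```bash
python3 -m inch '[[0,0,0,0,0,0.002,0],[0,0,0,0,0,0,0],[0,0,0,0,0,0,0]]';python3 -m inch '[[0,0,0,0,0,0.002,0],[0,0,0,0,0,0,0],[0,0,0,0,0,0,0]]'
```

```text
time: 3.62
eef_pos: [566.5, 128.6, 59.4]
ee_rot: [2.16, 2.28, 0.0]
force: [-0.3, -4.1, 8.3]
gripper_width: -0.2
time: 3.87
eef_pos: [566.5, 128.7, 57.5]
ee_rot: [2.16, 2.28, 0.001]
force: [-1.5, -2.8, 8.0]
gripper_width: -0.1
```

```bash
python3 -m inch '[[0,0,0,0,0,0.002,0],[0,0,0,0,0,0,0],[0,0,0,0,0,0,0]]';python3 -m inch '[[0,0,0,0,0,0.001,0],[0,0,0,0,0,0,0],[0,0,0,0,0,0,0]]'; python3 - <<'E'
from bench import manip, viewer
import cv2
w=viewer.grab_frame("wrist")[:,:,::-1]
cv2.imwrite("pics/w3c.png",cv2.resize(w[180:360,220:460],None,fx=3.3,fy=3.3,interpolation=cv2.INTER_CUBIC))
E
```

```text
time: 4.12
eef_pos: [566.6, 128.8, 55.6]
ee_rot: [2.16, 2.28, 0.001]
force: [-0.6, -1.4, 9.3]
gripper_width: -0.1
time: 4.37
eef_pos: [566.7, 128.9, 55.2]
ee_rot: [2.16, 2.28, 0.001]
force: [-3.0, -0.7, 20.1]
gripper_width: -0.2
```

View pics/w3c.png

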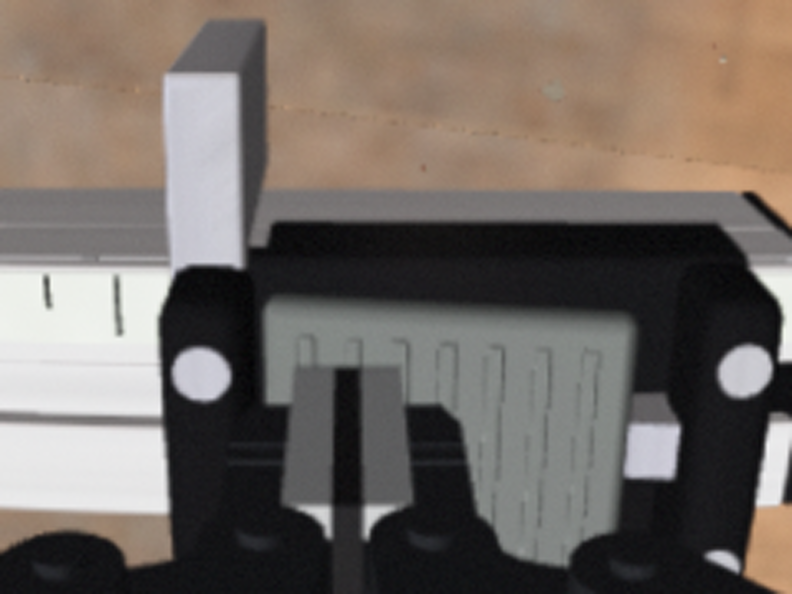

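```bash
python3 -m inch '[[0,0,0,-0.002,0,0,0],[0,0,0,-0.003,0,0,0],[0,0,0,-0.003,0,0,0],[0,0,0,-0.003,0,0,0],[0,0,0,-0.003,0,0,0],[0,0,0,0,0,0,0]]'; python3 - <<'E'
from bench import manip, viewer
import cv2
w=viewer.grab_frame("wrist")[:,:,::-1]
cv2.imwrite("pics/w4.png",w)
E
```

```text
time: 4.92
eef_pos: [567.4, 114.6, 55.2]
ee_rot: [2.16, 2.28, 0.001]
force: [-3.7, -1.3, 19.6]
gripper_width: -0.0
```

View pics/w4.png

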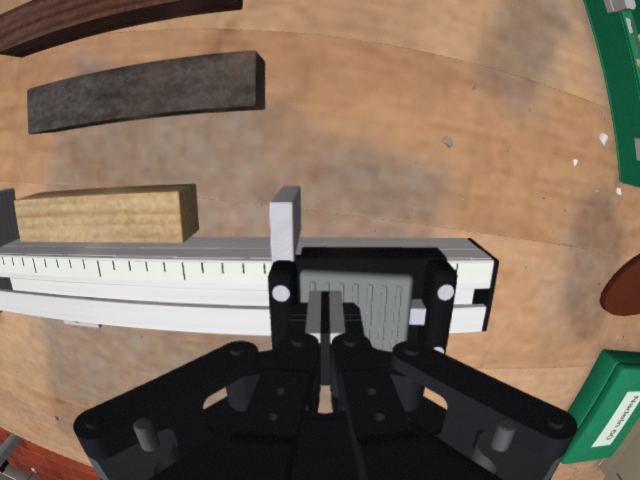

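The carriage travels with the fingers: the foot stays at about px 285 and the pad is still down. I'll keep pushing.

```bash
python3 -m inch '[[0,0,0,-0.003,0,0,0],[0,0,0,-0.004,0,0,0],[0,0,0,-0.005,0,0,0],[0,0,0,-0.005,0,0,0],[0,0,0,-0.005,0,0,0],[0,0,0,-0.005,0,0,0],[0,0,0,-0.004,0,0,0],[0,0,0,-0.004,0,0,0]]'; python3 -m inch '[[0,0,0,-0.004,0,0,0],[0,0,0,-0.004,0,0,0],[0,0,0,-0.004,0,0,0],[0,0,0,-0.004,0,0,0],[0,0,0,-0.004,0,0,0],[0,0,0,0,0,0,0]]'; python3 - <<'E'
from bench import manip, viewer
import cv2
w=viewer.grab_frame("wrist")[:,:,::-1]
cv2.imwrite("pics/w5.png",w)
E
```

```text
time: 5.63
eef_pos: [569.2, 79.9, 55.1]
ee_rot: [2.16, 2.28, 0.001]
force: [-4.2, 1.3, 20.9]
gripper_width: -0.0
time: 6.13
eef_pos: [570.2, 59.5, 55.1]
ee_rot: [2.16, 2.28, 0.001]
force: [-3.5, -2.1, 20.6]
gripper_width: 0.1
```

View pics/w5.png

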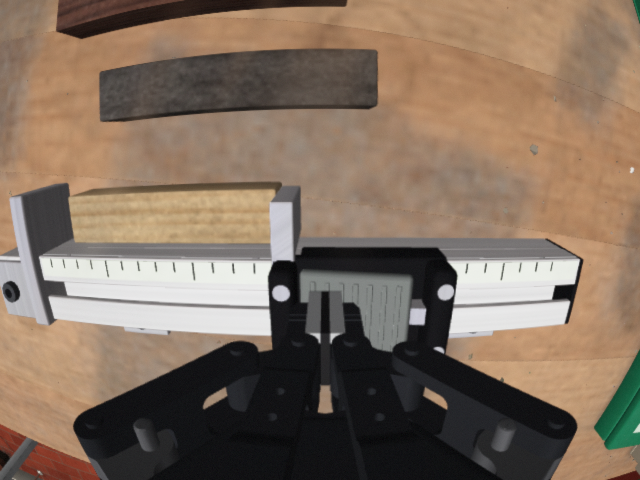

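The foot meets the blank at px 272. About 15 mm of gap is left to the stop, so I'll go slower.

```bash
python3 -m inch '[[0,0,0,-0.003,0,0,0],[0,0,0,-0.003,0,0,0],[0,0,0,-0.003,0,0,0],[0,0,0,-0.002,0,0,0],[0,0,0,0,0,0,0]]'; python3 -m inch '[[0,0,0,-0.001,0,0,0],[0,0,0,-0.001,0,0,0],[0,0,0,0,0,0,0]]'; python3 - <<'E'
from bench import manip, viewer
import cv2
w=viewer.grab_frame("wrist")[:,:,::-1]
cv2.imwrite("pics/w6.png",cv2.resize(w[160:340,40:320],None,fx=2.8,fy=2.8,interpolation=cv2.INTER_CUBIC))
E
```

```text
time: 6.6
eef_pos: [570.8, 48.8, 55.1]
ee_rot: [2.16, 2.28, 0.001]
force: [-4.7, -1.9, 22.1]
gripper_width: 0.2
time: 6.85
eef_pos: [570.8, 47.0, 55.1]
ee_rot: [2.16, 2.28, 0.001]
force: [-4.5, -0.0, 21.8]
gripper_width: -0.1
```

View pics/w6.png

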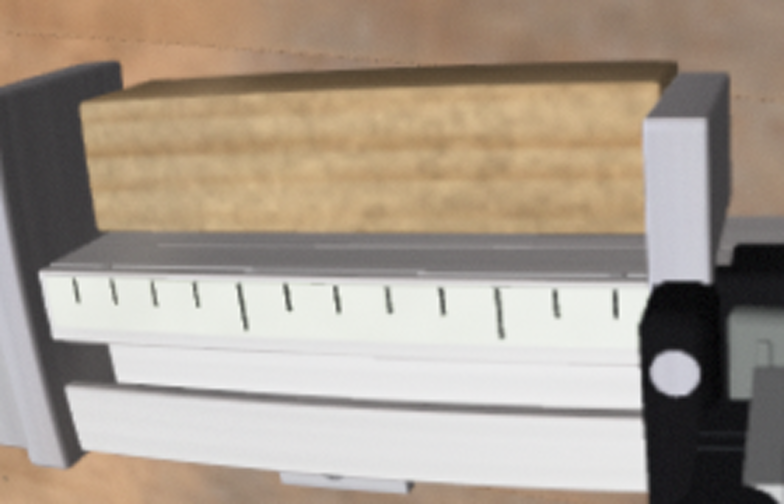

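```bash
for i in 1 2 3; do python3 -m inch '[[0,0,0,-0.001,0,0,0],[0,0,0,0,0,0,0]]' | grep -E "eef|force"; done
```

```text
eef_pos: [570.9, 46.1, 55.1]
force: [-5.6, 0.1, 21.2]
eef_pos: [571.0, 45.1, 55.1]
force: [-5.8, 1.1, 21.6]
eef_pos: [571.0, 44.1, 55.1]
force: [-5.3, 0.7, 22.5]
```

```bash
for i in 1 2 3; do python3 -m inch '[[0,0,0,-0.001,0,0,0],[0,0,0,0,0,0,0]]' | grep -E "eef|force"; done; python3 - <<'E'
from bench import manip, viewer
import cv2
w=viewer.grab_frame("wrist")[:,:,::-1]
cv2.imwrite("pics/w7.png",cv2.resize(w[160:340,40:320],None,fx=2.8,fy=2.8,interpolation=cv2.INTER_CUBIC))
E
```

```text
eef_pos: [571.1, 43.1, 55.1]
force: [-5.1, 0.4, 22.9]
eef_pos: [571.1, 42.1, 55.1]
force: [-5.2, 0.3, 22.9]
eef_pos: [571.2, 41.1, 55.1]
force: [-4.8, 0.8, 21.4]
```

View pics/w7.png

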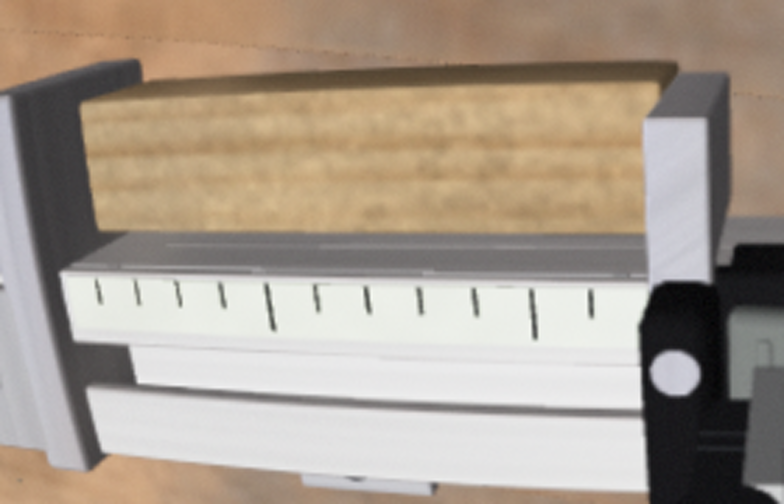

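```bash
for i in 1 2 3; do python3 -m inch '[[0,0,0,-0.001,0,0,0],[0,0,0,0,0,0,0]]' | grep -E "eef|force"; done
```

```text
eef_pos: [571.2, 40.1, 55.1]
force: [-5.1, 0.9, 20.7]
eef_pos: [571.2, 39.8, 55.1]
force: [-5.0, 9.3, 21.4]
eef_pos: [571.2, 39.5, 55.1]
force: [-4.7, 18.3, 22.4]
```

```bash
python3 -m inch '[[0,0,0,-0.001,0,0,0],[0,0,0,0,0,0,0]]' | grep -E "eef|force"; python3 - <<'E'
from bench import manip, viewer
import cv2
w=viewer.grab_frame("wrist")[:,:,::-1]
cv2.imwrite("pics/w8.png",cv2.resize(w[160:340,40:320],None,fx=2.8,fy=2.8,interpolation=cv2.INTER_CUBIC))
c=viewer.grab_frame("scene")[:,:,::-1]
cv2.imwrite("pics/c8.png",cv2.resize(c[190:290,240:370],None,fx=6,fy=6,interpolation=cv2.INTER_CUBIC))
E
```

```text
eef_pos: [571.3, 39.2, 55.1]
force: [-4.4, 26.6, 21.3]
```

View pics/w8.png

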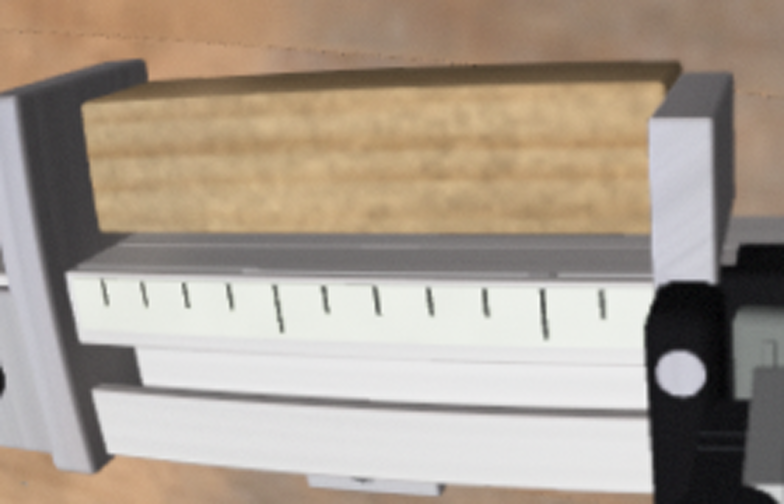

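View pics/c8.png

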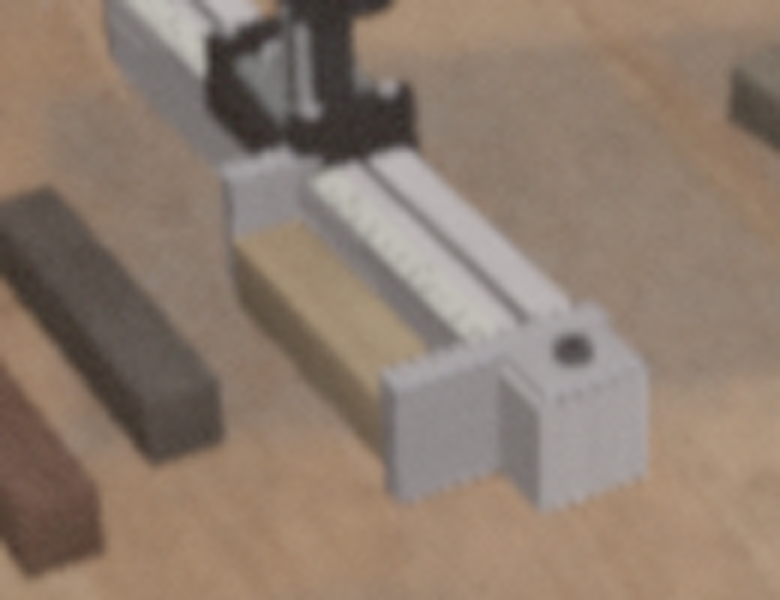

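Fy jumped to 9–27 N, so the blank is clamped between the foot and the end stop. I'll relax the push to about 10 N and raise the fingers slowly so the brake grips.

```bash
python3 -m inch '[[0,0,0,0.001,0,0,0],[0,0,0,0.001,0,0,0],[0,0,0,0,0,0,0]]'; python3 -m inch '[[0,0,0,0,0,-0.001,0],[0,0,0,0,0,-0.001,0],[0,0,0,0,0,-0.001,0],[0,0,0,0,0,-0.002,0],[0,0,0,0,0,-0.002,0],[0,0,0,0,0,0,0]]'
```

```text
time: 8.97
eef_pos: [571.3, 39.7, 55.1]
ee_rot: [2.16, 2.281, 0.001]
force: [-4.7, 6.8, 21.4]
gripper_width: -0.0
time: 9.47
eef_pos: [571.2, 39.0, 61.6]
ee_rot: [2.16, 2.281, 0.0]
force: [0.5, 0.8, 2.1]
gripper_width: 0.7
```

Now I'll lift clear and look.

```bash
python3 -m inch '[[0,0,0,0,0,-0.004,0],[0,0,0,0,0,-0.010,0],[0,0,0,0,0,-0.03,0],[0,0,0,0,0,-0.03,0],[0,0,0,0,0,-0.03,0],[0,0,0,0,0,0,0],[0,0,0,0,0,0,0],[0,0,0,0,0,0,0]]'; python3 - <<'E'
from bench import manip, viewer
import cv2
s=manip.get_state(); print(s['eef_pos'].tolist(),s['ee_rot'].tolist())
w=viewer.grab_frame("wrist")[:,:,::-1]; cv2.imwrite("pics/w9.png",w)
cv2.imwrite("pics/w9c.png",cv2.resize(w[170:300,150:410],None,fx=3,fy=3,interpolation=cv2.INTER_CUBIC))
c=viewer.grab_frame("scene")[:,:,::-1]
cv2.imwrite("pics/c9.png",cv2.resize(c[180:290,240:370],None,fx=5.4,fy=5.4,interpolation=cv2.INTER_CUBIC))
E
```

```text
time: 10.13
eef_pos: [570.9, 38.9, 165.5]
ee_rot: [2.16, 2.281, 0.0]
force: [-0.2, -0.1, 0.6]
gripper_width: 0.4
[570.862772192604, 38.8696115445738, 165.5299334497536] [2.1603708130869466, 2.2805827493745516, 0.00016541468138314314]
```

View pics/w9c.png

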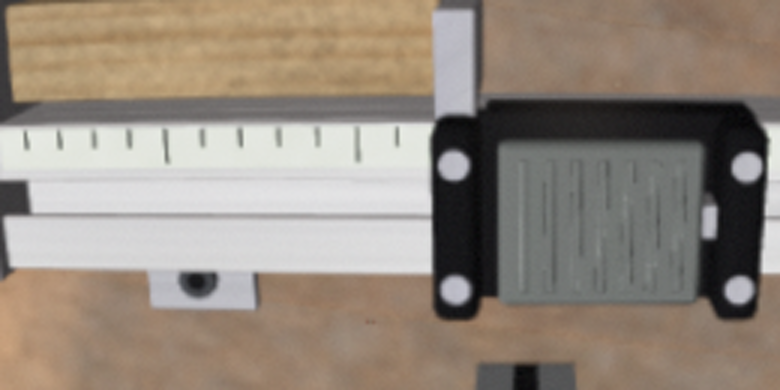

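View pics/c9.png

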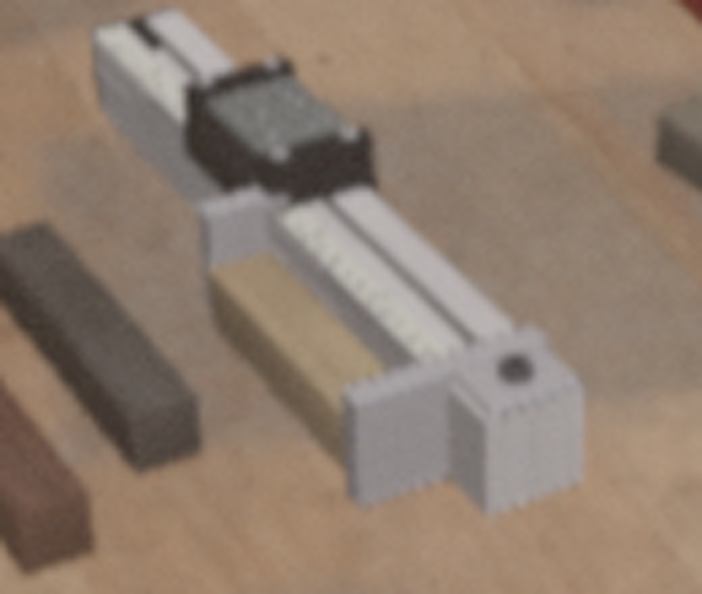

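```bash
python3 - <<'E'
import cv2
w=cv2.imread("pics/w9.png")
cv2.imwrite("pics/w9d.png",cv2.resize(w[150:280,100:320],None,fx=3.6,fy=3.6,interpolation=cv2.INTER_CUBIC))
E
```

```text
(no output)
```

View pics/w9d.png

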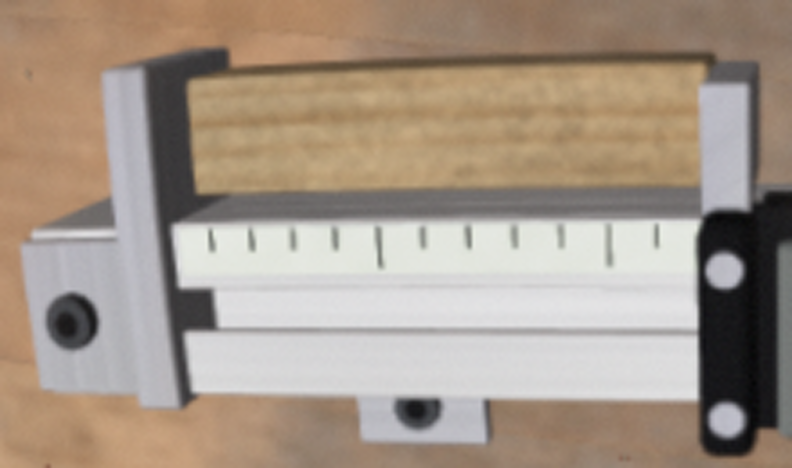

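The blank meets the stop face at px x ≈ 190 and the foot at ≈ 700, with no visible gap at either end. The pad is level and up, and the fingers are about 100 mm clear.

```bash
python3 -c "
from bench import manip
print(manip.finish_job())"
```

```text
the job is handed in; nothing more can be done
None
```

The length stop is set to the pale 120 mm blank, and I handed the job in at about 10 s; no verdict was reported.

- **Pressing:** I pushed the pad down with the closed fingertips, near its leading end, until it bottomed out at about 20 N. It stayed down for the whole push.
- **Pushing:** The carriage went about 89 mm, until the push force rose sharply from about 1 to 27 N, with the blank against the end stop.
- **Release:** I eased the push to about 7 N and lifted straight up, so the brake gripped.

**Last checks:**
- The wrist and scene pictures show no gap between foot and blank or between blank and end stop.
- The pad looks up again, and the wrist force was near zero with the fingers about 100 mm above the carriage.
- The brown and black blanks showed no sign of having been touched. I did not measure their positions, or those of the whetstone and chisel, again at the end.

**Disagreements:** The measured gaps came out about 4 mm too small. I had expected about 86 mm of travel, so I relied on the force rise and the pictures rather than the measured positions. I did not measure the final foot position again. In the last millimetre the fingertips moved about 1 mm relative to the carriage.

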